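# Open the cement tin in the shoe repairer's bracing block

### The arm

A 7-joint arm with a two-finger parallel gripper is mounted at the origin on the work surface. World frame = base frame: x ahead of the robot, y to its left, z up, the work surface at z = 0. Lengths are in m, angles in rad, forces in N, time in s.
With the tool pointing down it reaches from about 0.4 to 0.85 m from the base axis. Payload 4.5 kg.
Tool frame: the origin (TCP) lies at the very end of the fingers, on their centre line; the grasp point (between the pads) lies env.tcp_to_grasp behind it (env.tcp_to_grasp is the distance from the TCP to the grasp point, in m); z points along the fingers, y is the line along which they close (so a half turn about z gives the same grasp; the last joint's range is limited). The gripper opens to 85 mm and grips with 20 to 120 N. Pads are 22 mm wide; open, the fingers measure 114 mm over their backs; the gripper's body (76 mm by 85 mm) begins 54 mm behind the grasp point. The pads swing forward as they close: fully open they stand 13 mm farther back than shut.
Start: joints at [-1.08, 0.689, -0.195, 1.565, 0.157, 0.902, -0.215], TCP at [0.276, 0.561, 0.231] pointing down, gripper open.
Joint ranges: [-3.01, 3.01], [-0.46, 2.08], [-1.47, 1.51], [0.13, 2.56], [-1, 4.14], [0.04, 2.09], [-2.66, 2.66]. Speed limits (rad/s): [2.57, 2.57, 3.14, 3.14, 3.14, 3.14, 3.14].

### API

Orientations are given as a unit quaternion [x, y, z, w].
In Python, from bench import env, capture, calibration gives the robot as it stands. Calls block until the motion is done:
- env.move_to(position, orientation): joint-space move of the TCP to a pose.
- env.move_l(position, frame=None, speed=0.15, threshold=None): straight line of the TCP; frame=None keeps the orientation; speed is the mean speed in m/s. With threshold (N) it stops when the force on the tool has changed by that much, and returns True; else False.
- env.goto_joints(angles): joint-space move.
- env.gripper_open() and env.grasp(grasp_force=None): open the fingers fully, or close them until they stop; grasp_force is the grip in N (None keeps the last).
- env.wait(seconds).
- env.inverse_kinematics(position, orientation): joint angles nearest the present ones, or None.
- env.read_state(): the state.
- capture(name): name is "scene" or "top" or "wrist"; returns the picture (420x560x3 uint8, blue, green, red); there is no depth.
- calibration(name): a dict with "K" (3x3 intrinsics, pixels), "eye" and "rotation" of the camera in the world. Camera axes: x right, y up, looking along -z (the intrinsics and any distortion apply to the point x, -y, -z); pixel columns grow to the right and rows downward; lengths in m; the calibration is good to about 2 mm. A picture is of the moment at which its call begins: read the wrist's pose just before it. calibration takes no time and is no camera call; for the wrist camera it gives the pose at the moment of the call.
A pose or a line that the arm cannot do raises env.PlanningError and nothing moves.
- env.close_job(): hands the job in; it is judged then, once.
The state is a dict: "clock": time; "joints": joint angles; "qd": joint speeds; "joint_torque": joint torques, N m; "tcp_pos": TCP position; "ee_rot": TCP orientation; "ft_force": force on the tool from outside, world axes, zero at the start; "moment": the same for the moment, N m; "opening": opening from 0.0 (shut) to 1.0 (fully open); "grip_force": force on a finger pad.
Only numpy, scipy, OpenCV 4.12 (cv2) and the standard library are available. Lean on these libraries where they do the work, as an engineer would, in place of code of your own. Each camera call takes 0.05 s, during which the arm holds its last target. There are 200 camera calls.

### The job

Stand the square cement tin, still closed, fully down in the square pocket of the wooden bracing block so that it cannot turn, then unscrew its tight black cap anticlockwise, stopping when the threads let go (well short of half a turn). Lift the cap straight off and finish while holding it level and still, a couple of centimetres above the tin's mouth, with the tin left upright and fully down in the block. Do not tip the tin over, and leave the other things on the bench where they are.

Things in the scene. Friction and masses are not known exactly. Their poses are not given: they have to be found in the camera images.
- jar: The square aluminium cement tin: body 60 x 60 x 68 mm, flat sides along its x and y axes (any quarter turn fits the brace), 0.36 to 0.6 kg. A round neck (33 mm diameter) with two short threads rises from the body's top at z = 68 mm (low cone to 70.5 mm around the neck). Origin at the centre of its underside, z up. 108 mm tall with its cap on; it can be carried by the tight cap.
- cap: Black ribbed screw cap on the square tin: 55 mm outer diameter, 30 mm tall, 40 g. Origin at the centre of its open underside, z up; screwed on, that is 78 mm above the tin's underside and its flat top at 108 mm. Unscrews anticlockwise seen from above, by 50 to 65 degrees (varies), with up to about 0.6 N m, rising under 2 mm; then the threads let go and it lifts straight off.
- cap_edge (a point): Point on the cap's lower outer edge, 27.5 mm along the cap's x axis. Fully tight, it lies along the tin's x axis; at the start it stands 0 to 14 degrees anticlockwise from there. The threads have let go from 65 degrees past fully tight and begin to catch again at 135.
- jar_mouth (a point): The tin's mouth: centre of the top of the seal disc on the neck once the cap is off, 108 mm above the tin's underside. The disc is sprung: it presses the closed cap upward with 24 to 32 N over 4 mm.
- brace: Wooden bracing block fixed to the bench, 112 (x) x 104 (y) x 42 mm tall, with a square pocket in its middle, open at the top: 65 x 65 mm, sides along the block's x and y, upper edge flared outward over the top 6 mm. The pocket floor is 12 mm above the bench. It keeps the square tin from turning. Origin at the centre of its underside.
- brace_floor (a point): centre of the pocket's floor, 12 mm above the bench
- round_tin: bystander: round aluminium tin with the same kind of black cap (does not open), 68 mm diameter, 108 mm tall; origin at the centre of its underside
- polish_tin: bystander: flat steel polish tin, 68 mm diameter, 24 mm tall; origin under its centre
- heel: bystander: black rubber heel block, 70 x 50 x 18 mm; origin on its underside
- hammer: bystander: hammer lying flat
- brush: bystander: brush lying flat
- awl: bystander: screwdriver-like awl lying flat
- nail_cup: bystander: dark steel cup, 68 mm diameter, 60 mm tall; origin under its centre
- shoe_last: bystander: wooden shoe last, 150 mm long, 90 mm tall; origin under its centre
There are look-alikes about, which are no part of the job. Of the things like the cap, leave any that is blue; of the rest the larger one is meant.

How it is judged:
On the way, in this order (a step that is already met when the one before it is completed fails the run):
1. the tin stands fully down in the brace's pocket with the cap still screwed on (horizontal distance between jar and brace_floor below 0.006 m and z of jar in the frame of brace_floor between -0.003 and 0.003 m and angle between jar's own z axis and vertical below 0.07 rad and z of cap in the frame of jar below 0.082 m and y of cap_edge in the frame of jar below 0.0145 m and x of cap_edge in the frame of jar above 0.015 m), for 0.2 s.
2. the cap is turned anticlockwise at least 43 degrees past fully tight while the tin stands braced (horizontal distance between jar and brace_floor below 0.006 m and z of jar in the frame of brace_floor between -0.003 and 0.003 m and angle between jar's own z axis and vertical below 0.07 rad and y of cap_edge in the frame of jar above 0.0188 m), for 0.1 s.
At the end, for the whole second after the job is handed in: Tin upright in the pocket (6 mm of centre, 3 mm of floor); fingers hold the cap, still, level within 0.2 rad, underside 5 to 52 mm above the mouth and within 20 mm sideways, turned 30 to 150 degrees anticlockwise from fully tight; cap and fingers off the tin (horizontal distance between jar and brace_floor below 0.006 m and z of jar in the frame of brace_floor between -0.003 and 0.003 m and angle between jar's own z axis and vertical below 0.07 rad and z of cap in the frame of jar between 0.113 and 0.16 m and horizontal distance between cap and jar_mouth below 0.02 m and angle between cap's own z axis and vertical below 0.2 rad and y of cap_edge in the frame of jar above 0.0137 m and contact force between cap and the fingers above 1 N and contact force between cap and jar below 0.1 N and contact force between cap and brace below 0.1 N and contact force between the fingers and jar below 0.2 N and linear speed of cap below 0.03 m/s and linear speed of jar below 0.02 m/s); the arm keeps its last pose, push and grip.
It fails at once if the tin is tipped by more than 0.5 rad (angle between jar's own z axis and vertical above 0.5 rad).
It fails at once if one of the other things on the bench is moved by more than 30 mm (distance of any of round_tin, polish_tin, heel, hammer, brush, awl, nail_cup, shoe_last from where it was at the start of the episode above 0.03 m).
It also fails if it takes over 51 s, if anything falls off the work surface, if the arm or the gripper's body presses on something with over 40 N, if the wrist force passes 120 N, or if a joint passes its speed limit or range.

## Working session

There is one attempt and no reset: what is moved stays moved. The work goes in short steps, each a Python script; the robot and the scene stay as the last script left them, time stands still between calls to the robot, and variables do not carry over. Pictures are saved under pics/ and viewed, at most 10 in all, crops included, and the job is handed in when it is done.

```bash
mkdir -p pics; ls
python3 - <<'E'
from bench import env,capture,calibration
import cv2,numpy as np
for n in("scene","top"):
    cv2.imwrite(f"pics/{n}0.png",capture(n)); c=calibration(n); print(n,c)
s=env.read_state(); print(s, env.tcp_to_grasp)
E
```

```text
pics
scene {'K': array([[466.81730843,   0.        , 288.29337782],
       [  0.        , 466.81730843, 211.41842202],
       [  0.        ,   0.        ,   1.        ]]), 'eye': array([1.07335841, 0.60682014, 1.00280584]), 'rotation': array([0.11019345, 0.32600885, 0.88258258, 0.32034921])}
top {'K': array([[396.71465877,   0.        , 275.4993838 ],
       [  0.        , 396.71465877, 204.00560764],
       [  0.        ,   0.        ,   1.        ]]), 'eye': array([0.48099052, 0.02794821, 1.11922654]), 'rotation': array([ 0.03074294, -0.03831087, -0.6967444 ,  0.71563565])}
{'clock': 0.1, 'joints': array([-1.08020841,  0.68993096, -0.19450899,  1.5662033 ,  0.15726125,
        0.90247168, -0.21509928]), 'qd': array([ 0.00111888, -0.00211426, -0.0024553 , -0.00270848, -0.00052888,
        0.00100508, -0.00064748]), 'joint_torque': array([-3.62499413e-03, -5.40604162e+01, -1.27159271e+00, -1.58986384e+01,
        9.35920514e-03,  4.32787696e-03, -1.39039841e-06]), 'tcp_pos': array([0.27545485, 0.56040326, 0.23055447]), 'ee_rot': array([ 2.26393967e-01,  9.74035476e-01, -8.01718682e-04, -1.41627190e-04]), 'ft_force': array([-0.06136488, -0.12535009,  0.00369358]), 'moment': array([ 0.0101367 , -0.01817733, -0.03015918]), 'grip_force': 0.0, 'opening': 1.003861721457192} 0.0187
```

View pics/scene0.png

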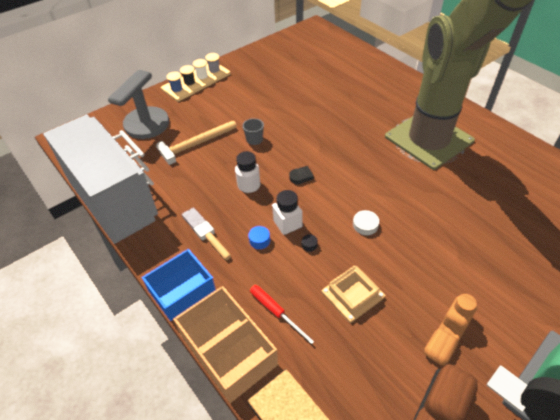

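View pics/top0.png

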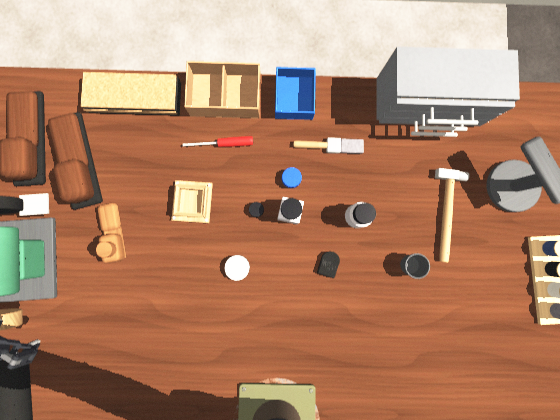

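The scene shows the white square tin with its black cap at top-view (291,209), with the brace at (192,202). The small black look-alike cap is at (257,210), the blue one at (291,177), and the round tin at (360,214). Next I measure roughly, then take a wrist view.

```bash
cat > h.py <<'E'
from bench import env,capture,calibration
import cv2,numpy as np
from scipy.spatial.transform import Rotation as R
def ray(c,px):
    px=np.atleast_2d(np.asarray(px,float)); d=c.get("dist",c.get("distortion"))
    n=cv2.undistortPoints(px[:,None],c["K"],d)[:,0]
    v=np.c_[n[:,0],-n[:,1],-np.ones(len(n))]
    return R.from_quat(c["rotation"]).apply(v)
def cast(c,px,z):
    v=ray(c,px); return c["eye"]+v*((z-c["eye"][2])/v[:,2])[:,None]
def proj(c,P):
    q=R.from_quat(c["rotation"]).inv().apply(np.atleast_2d(P)-c["eye"]); u=q[:,:2]/-q[:,2:]
    return np.c_[c["K"][0,0]*u[:,0]+c["K"][0,2],-c["K"][1,1]*u[:,1]+c["K"][1,2]]
def down(yaw): # tool z down, tool y (closing line) at angle yaw from world x... tool x along yaw
    return (R.from_euler('z',yaw)*R.from_euler('x',np.pi)).as_quat()
def blobs(mask,roi,amin=30):
    m=np.zeros_like(mask); x0,y0,x1,y1=roi; m[y0:y1,x0:x1]=mask[y0:y1,x0:x1]
    cs,_=cv2.findContours(m,cv2.RETR_EXTERNAL,cv2.CHAIN_APPROX_NONE)
    return sorted([k for k in cs if cv2.contourArea(k)>amin],key=cv2.contourArea,reverse=True)
E
python3 - <<'E'
from h import *
print(sorted(calibration("wrist").keys()))
c=calibration("top"); im=cv2.imread("pics/top0.png"); hsv=cv2.cvtColor(im,cv2.COLOR_BGR2HSV)
k=blobs((hsv[...,2]<60).astype(np.uint8),(274,193,310,230))[0]
(u,v),r=cv2.minEnclosingCircle(k); p=cast(c,[[u,v],[u+r,v]],.108); print("cap",u,v,r,p[0],np.linalg.norm(p[1]-p[0]))
print(hsv[185,180],hsv[202,192],hsv[202,160])
m=((hsv[...,2]>150)).astype(np.uint8)
for k in blobs(m,(160,170,225,232))[:1]:
    b=cv2.boxPoints(cv2.minAreaRect(k)); P=cast(c,b,.042); print(b,P,P.mean(0),np.linalg.norm(P-np.roll(P,1,0),axis=1))
E
```

```text
['K', 'eye', 'rotation']Traceback (most recent call last):
  File "<stdin>", line 4, in <module>
IndexError: list index out of range
```

Run:
```python
from h import *
c=calibration("top"); im=cv2.imread("pics/top0.png"); hsv=cv2.cvtColor(im,cv2.COLOR_BGR2HSV)
print(hsv[209,275:310:3].tolist())
k=blobs(((hsv[...,2]<110)&(hsv[...,1]<90)).astype(np.uint8),(274,193,310,230))
if k:
    (u,v),r=cv2.minEnclosingCircle(k[0]); p=cast(c,[[u,v],[u+r,v]],.108); print("cap",u,v,r,p[0],np.linalg.norm(p[1]-p[0]))
print(hsv[202,160:225:4].tolist())
m=((hsv[...,2]>150)).astype(np.uint8)
for k in blobs(m,(160,170,225,232))[:1]:
    b=cv2.boxPoints(cv2.minAreaRect(k)); P=cast(c,b,.042); print(b,P,P.mean(0),np.linalg.norm(P-np.roll(P,1,0),axis=1))
```

```text
[[8, 139, 77], [9, 146, 75], [100, 15, 51], [105, 8, 68], [90, 7, 71], [150, 4, 70], [170, 10, 75], [110, 11, 72], [165, 7, 74], [11, 76, 199], [10, 152, 181], [10, 155, 179]]
cap 290.79998779296875 208.60000610351562 10.751853942871094 [ 0.5694976  -0.02104898  0.108     ] 0.027544767277973687
[[10, 153, 177], [10, 152, 179], [9, 136, 79], [10, 148, 76], [28, 36, 255], [25, 69, 254], [26, 56, 255], [27, 56, 255], [27, 50, 255], [25, 70, 254], [16, 124, 163], [26, 58, 255], [28, 40, 255], [10, 155, 179], [10, 156, 180], [10, 157, 183], [10, 154, 186]]
[[160.      169.99998]
 [224.      169.99998]
 [224.      230.99998]
 [160.      230.99998]] [[0.67171368 0.33683531 0.042     ]
 [0.67668648 0.16168669 0.042     ]
 [0.50952877 0.15519976 0.042     ]
 [0.50495177 0.3277519  0.042     ]] [0.59072018 0.24536841 0.042     ] [0.16700911 0.1752192  0.16728353 0.17261283]
```

Run:
```python
from h import *
out=[]
for n,p in(("brace",(.56,.235,.32)),("tin",(.53,-.02,.36))):
    env.move_to(p,down(0)); env.wait(.3)
    c=calibration("wrist"); im=capture("wrist"); np.savez(f"{n}.npz",**c); cv2.imwrite(f"pics/{n}.png",im); out.append(im)
    s=env.read_state(); print(s["clock"],s["tcp_pos"],c["eye"],proj(c,[[.5695,-.021,.108],[.59,.245,.042]]))
cv2.imwrite("pics/both.png",cv2.resize(np.hstack(out),(800,300)))
```

```text
2.075 [0.55981784 0.23536514 0.31988867] [0.63189646 0.23660701 0.46262463] [[499.28694505 179.33090369]
 [277.86316907 156.21142673]]
3.4417 [ 0.53015065 -0.01923366  0.35976525] [ 0.60235861 -0.0177647   0.50246179] [[286.36592923 151.1623216 ]
 [107.57484186 133.10564256]]
```

View pics/both.png

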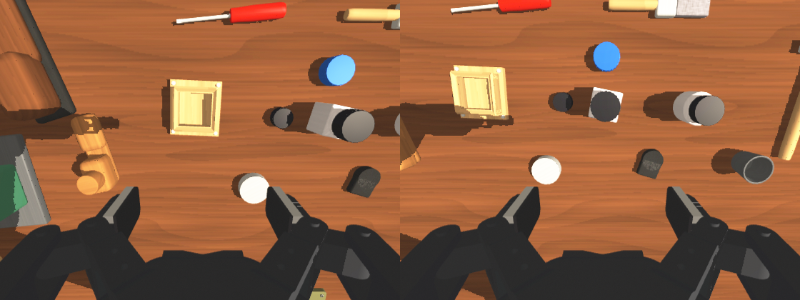

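The wrist views show the brace at about (273,150) in the left picture and the tin's cap at about (287,148) in the right. I take zoomed crops for the edges.

Run:
```python
from h import *
a=cv2.imread("pics/brace.png")[95:215,215:335]; b=cv2.imread("pics/tin.png")[95:215,225:345]
cv2.imwrite("pics/crop.png",np.hstack([cv2.resize(x,(400,400),interpolation=cv2.INTER_CUBIC) for x in(a,b)]))
im=cv2.imread("pics/tin.png"); hsv=cv2.cvtColor(im,cv2.COLOR_BGR2HSV); c=dict(np.load("tin.npz"))
k=blobs(((hsv[...,2]<110)&(hsv[...,1]<60)).astype(np.uint8),(255,115,320,180))[0]
(u,v),r=cv2.minEnclosingCircle(k); p=cast(c,[[u,v],[u+r,v]],.108); print("cap",u,v,r,p[0],np.linalg.norm(p[1]-p[0]))
w=blobs(((hsv[...,1]<60)).astype(np.uint8),(250,110,320,180))[0]
b=cv2.boxPoints(cv2.minAreaRect(w)); P=cast(c,b,.068); print(b.round(1),P.round(4),np.linalg.norm(P-np.roll(P,1,0),axis=1))
im=cv2.imread("pics/brace.png"); hsv=cv2.cvtColor(im,cv2.COLOR_BGR2HSV); c=dict(np.load("brace.npz"))
m=((hsv[...,0]>19)&(hsv[...,0]<34)&(hsv[...,2]>100)).astype(np.uint8)
w=blobs(m,(215,95,335,215))[0]; q=cv2.approxPolyDP(w,4,True)[:,0]; print(q.tolist()); print(cast(c,q,.0).round(3).tolist())
```

```text
cap 286.7696533203125 148.56741333007812 21.361461639404297 [ 0.57280299 -0.02150831  0.108     ] 0.027636272609331745
[[262.1 165.3]
 [270.3 121.3]
 [311.9 129.1]
 [303.7 173.1]] [[ 0.546   0.0137  0.068 ]
 [ 0.607   0.0012  0.068 ]
 [ 0.5966 -0.057   0.068 ]
 [ 0.5348 -0.0467  0.068 ]] [0.06146732 0.06220547 0.0590459  0.06263124]
[[239, 111], [244, 134], [243, 181], [238, 186], [305, 190], [310, 114]]
[[0.651, 0.303, 0.0], [0.619, 0.296, 0.0], [0.547, 0.301, 0.0], [0.54, 0.309, 0.0], [0.533, 0.203, 0.0], [0.647, 0.198, 0.0]]
```

View pics/crop.png

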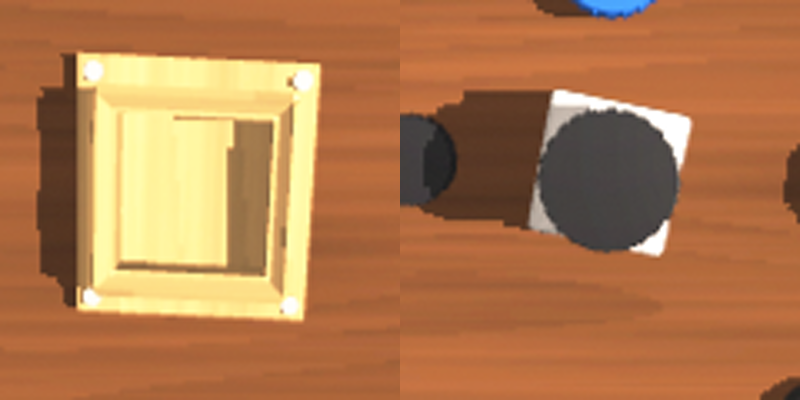

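The crop shows the brace as a low screwed plate with a collar around the pocket. The pocket floor spans about crop (118,112) to (270,275). The tin is rotated about -11°, and its white top is visible around the cap. I check sizes at different heights.

Run:
```python
from h import *
c=dict(np.load("brace.npz"))
Q={"plate":[(77,52),(321,65),(303,321),(77,312)],"screws":[(93,70),(303,80),(290,305),(91,297)],"flare":[(97,90),(295,103),(281,292),(95,292)],"inner":[(120,113),(272,121),(267,275),(117,265)]}
for n,q in Q.items():
    px=(np.array(q)+.5)*.3-.5+[215,95]
    for z in (0,.012,.036,.042):
        P=cast(c,px,z); d=np.roll(P,-1,0)-P
        print(n,z,P.mean(0).round(4)[:2],np.linalg.norm(d,axis=1).round(4),(np.degrees(np.arctan2(d[:,1],d[:,0]))%90).round(1))
```

```text
plate 0 [0.5917 0.2532] [0.1076 0.1155 0.1069 0.1166] [87.1 87.3 87.7 87.6]
plate 0.012 [0.5928 0.2528] [0.1048 0.1125 0.1042 0.1135] [87.1 87.3 87.7 87.6]
plate 0.036 [0.5949 0.2519] [0.0992 0.1065 0.0986 0.1075] [87.1 87.3 87.7 87.6]
plate 0.042 [0.5954 0.2517] [0.0978 0.105  0.0972 0.106 ] [87.1 87.3 87.7 87.6]
screws 0 [0.592  0.2533] [0.093  0.1014 0.0938 0.1018] [87.4 87.8 87.7 87.3]
screws 0.012 [0.593  0.2529] [0.0906 0.0987 0.0913 0.0992] [87.4 87.8 87.7 87.3]
screws 0.036 [0.5951 0.252 ] [0.0858 0.0935 0.0865 0.0939] [87.4 87.8 87.7 87.3]
screws 0.042 [0.5956 0.2518] [0.0845 0.0922 0.0852 0.0926] [87.4 87.8 87.7 87.3]
flare 0 [0.5896 0.2544] [0.0883 0.0854 0.0874 0.091 ] [86.4 86.7  0.1 87.3]
flare 0.012 [0.5907 0.2539] [0.086  0.0832 0.0851 0.0886] [86.4 86.7  0.1 87.3]
flare 0.036 [0.5929 0.253 ] [0.0814 0.0788 0.0806 0.0839] [86.4 86.7  0.1 87.3]
flare 0.042 [0.5934 0.2528] [0.0802 0.0777 0.0794 0.0827] [86.4 86.7  0.1 87.3]
inner 0 [0.5904 0.2534] [0.0681 0.0695 0.0701 0.0684] [87.1 88.8 86.2 87.1]
inner 0.012 [0.5914 0.253 ] [0.0663 0.0677 0.0683 0.0666] [87.1 88.8 86.2 87.1]
inner 0.036 [0.5936 0.2521] [0.0628 0.0641 0.0647 0.063 ] [87.1 88.8 86.2 87.1]
inner 0.042 [0.5941 0.2519] [0.0619 0.0632 0.0638 0.0622] [87.1 88.8 86.2 87.1]
```

Run:
```python
from h import *
r=np.radians
for g in range(-180,180,30):
    row=[]
    for p,y in(((.572,-.0218,.082),g),((.593,.253,.094),g+8.3),((.593,.253,.145),g+8.3+75)):
        q=env.inverse_kinematics(p,down(r(y))); row.append(None if q is None else np.round(q,2).tolist())
    if all(row): print(g,row)
```

```text
-180 [[0.5, 1.06, -1.05, 1.82, 1.12, 1.0, 0.53], [0.02, 1.1, -1.05, 1.58, 1.04, 1.1, 0.41], [0.08, 1.12, -1.26, 1.55, 1.09, 1.3, 1.69]]
-150 [[0.57, 1.17, -1.26, 1.81, 1.23, 1.19, 0.98], [0.08, 1.2, -1.26, 1.58, 1.19, 1.28, 0.86], [-0.84, 0.95, 0.75, 1.61, -0.78, 0.91, -2.53]]
-120 [[0.57, 1.17, -1.26, 1.81, 1.23, 1.19, 1.5], [0.08, 1.2, -1.26, 1.58, 1.19, 1.28, 1.38], [-0.77, 0.9, 0.59, 1.6, -0.62, 0.84, -2.14]]
-90 [[-0.4, 0.96, 0.67, 1.87, -0.95, 0.67, -2.29], [-0.89, 1.07, 0.87, 1.64, -0.99, 0.93, -2.63], [-0.72, 0.87, 0.47, 1.6, -0.5, 0.8, -1.72]]
-60 [[-0.33, 0.91, 0.52, 1.86, -0.79, 0.58, -1.92], [-0.78, 0.98, 0.61, 1.63, -0.75, 0.78, -2.3], [-0.66, 0.85, 0.36, 1.6, -0.39, 0.77, -1.29]]
-30 [[-0.28, 0.89, 0.43, 1.86, -0.67, 0.54, -1.5], [-0.72, 0.94, 0.47, 1.63, -0.59, 0.72, -1.91], [-0.61, 0.83, 0.26, 1.59, -0.28, 0.75, -0.87]]
0 [[-0.24, 0.87, 0.34, 1.86, -0.56, 0.51, -1.08], [-0.67, 0.92, 0.38, 1.62, -0.48, 0.69, -1.48], [-0.55, 0.82, 0.14, 1.59, -0.15, 0.74, -0.46]]
30 [[-0.19, 0.86, 0.27, 1.86, -0.44, 0.49, -0.67], [-0.63, 0.91, 0.29, 1.62, -0.37, 0.66, -1.05], [-0.47, 0.82, -0.01, 1.58, 0.01, 0.74, -0.07]]
60 [[-0.13, 0.85, 0.16, 1.85, -0.27, 0.46, -0.31], [-0.58, 0.9, 0.2, 1.62, -0.26, 0.65, -0.63], [-0.41, 0.82, -0.13, 1.58, 0.14, 0.75, 0.34]]
90 [[-0.08, 0.84, 0.07, 1.85, -0.11, 0.46, 0.06], [-0.51, 0.89, 0.06, 1.61, -0.07, 0.64, -0.26], [-0.33, 0.83, -0.27, 1.58, 0.28, 0.78, 0.73]]
120 [[-0.02, 0.84, -0.04, 1.85, 0.06, 0.46, 0.42], [-0.44, 0.89, -0.06, 1.61, 0.07, 0.65, 0.13], [0.08, 1.12, -1.26, 1.55, 1.09, 1.3, 0.65]]
150 [[0.05, 0.84, -0.15, 1.84, 0.24, 0.48, 0.77], [-0.38, 0.89, -0.18, 1.61, 0.23, 0.67, 0.52], [0.08, 1.12, -1.26, 1.55, 1.09, 1.3, 1.17]]
```

Run:
```python
from h import *
def st(t):
    s=env.read_state(); print(t,round(s["clock"],2),s["tcp_pos"].round(4),s["ft_force"].round(1),s["moment"].round(2),round(s["grip_force"],1),round(s["opening"],3))
env.move_to((.572,-.0218,.16),down(0)); st("above")
print(env.move_l((.572,-.0218,.081),speed=.1,threshold=15)); st("down")
env.grasp(100); st("grasp")
env.move_l((.572,-.0218,.101),speed=.06); env.wait(.2); st("lift")
cv2.imwrite("pics/lift.png",np.hstack([capture("wrist")[60:280,180:400],cv2.resize(capture("scene")[130:260,210:340],(220,220))]))
```

```text
above 4.28 [ 0.5729 -0.0221  0.1611] [ 0.7 -0.4 -0.5] [-0.05 -0.08 -0.03] 0.0 0.999
False
down 5.22 [ 0.5725 -0.0219  0.0816] [-0.7  0.2  0. ] [ 0.02 -0.01 -0.04] 0.0 0.997
grasp 5.63 [ 0.5725 -0.0229  0.0823] [-1.4 -0.8  7.1] [-0.11  0.27  0.03] 103.1 0.62
lift 6.32 [ 0.5717 -0.0217  0.1007] [-0.3  0.3 -4.4] [-0.06  0.02 -0.04] 105.3 0.613
```

View pics/lift.png

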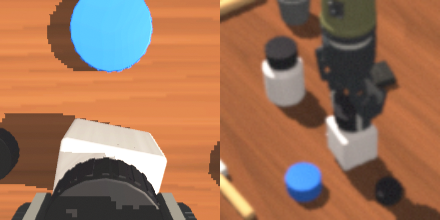

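The tin hangs from the cap (4.4 N). The wrist crop shows the tin square and upright, with the cap's far edge at full-image (287,217). Now I place it.

Run:
```python
from h import *
def st(t):
    s=env.read_state(); print(t,round(s["clock"],2),s["tcp_pos"].round(4),s["ft_force"].round(1),s["moment"].round(2),round(s["grip_force"],1),round(s["opening"],3))
print("far edge",cast(calibration("wrist"),[[287,217]],.1265))
Y=down(np.radians(8.3))
env.move_l((.572,-.0218,.175),speed=.15)
env.move_to((.593,.253,.175),Y); env.wait(.2); st("over")
b=env.move_l((.593,.253,.140),speed=.1)
b=env.move_l((.593,.253,.0925),speed=.05,threshold=12); st(f"down {b}")
cv2.imwrite("pics/place.png",np.hstack([capture("wrist")[60:280,180:400],cv2.resize(capture("scene")[220:330,300:410],(220,220))]))
```

```text
far edge [[ 0.60769133 -0.02201419  0.1265    ]]
over 8.32 [0.5937 0.2504 0.1753] [ 1.6  0.4 -4.5] [ 0.   -0.06 -0.03] 105.4 0.613
down True 9.68 [0.5921 0.2524 0.0943] [-1.4  0.1  5.7] [0.1  0.19 0.09] 106.4 0.619
```

View pics/place.png

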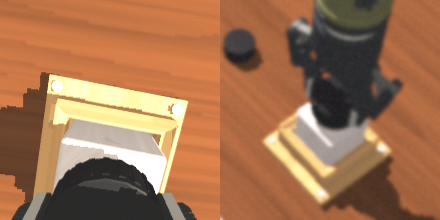

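The tin has bottomed: TCP z is 0.0943 against an expected 0.094, and the wrist crop shows it inside the collar. I now unscrew in small steps while watching force and moment.

Run:
```python
from h import *
def st(t):
    s=env.read_state(); print(t,round(s["clock"],2),s["tcp_pos"].round(4),s["ft_force"].round(1),s["moment"].round(2),round(s["grip_force"],1),round(s["opening"],3)); return s
env.grasp(120); env.wait(.4); s=st("set"); x,y,z=s["tcp_pos"]
print(np.degrees(R.from_quat(s["ee_rot"]).as_euler('zyx'))[0].round(1))
for a in range(6,49,6):
    env.move_l((x,y,z-.0005+.0017*a/65),frame=down(np.radians(8.3+a)),speed=.15)
    s=st(a)
print(np.degrees(R.from_quat(s["ee_rot"]).as_euler('zyx'))[0].round(1))
```

```text
set 10.4 [0.5921 0.2523 0.0944] [-0.8 -0.7  6.2] [0.02 0.19 0.01] 124.1 0.611
-8.3
6 10.66 [0.593  0.2523 0.0946] [ 0.7 -0.4  0.2] [ 0.08 -0.05  0.03] 127.1 0.613
12 10.92 [0.5928 0.2522 0.0947] [ 0.4 -1.2  1.9] [-0.04 -0.04  0.  ] 127.2 0.614
18 11.18 [0.5927 0.2522 0.0948] [ 0.4 -0.3  3.5] [ 0.02 -0.04  0.04] 127.4 0.613
24 11.43 [0.5927 0.2522 0.095 ] [ 1.  -0.2  4.5] [-0.04 -0.04  0.07] 127.5 0.612
30 11.69 [0.5926 0.2521 0.0951] [ 0.9 -1.3  5.1] [-0.11 -0.03  0.05] 127.7 0.608
36 11.95 [0.5925 0.2521 0.0953] [ 0.  -1.1  6.1] [-0.13 -0.08  0.02] 127.7 0.615
42 12.21 [0.5925 0.2521 0.0956] [ 0.6 -1.1  7.4] [-0.14  0.02  0.09] 127.8 0.614
48 12.47 [0.5925 0.2522 0.0959] [-0.9 -1.3  8.5] [-0.21  0.16  0.15] 127.9 0.614
-56.0
```

Run:
```python
from h import *
cv2.imwrite("pics/turn.png",np.hstack([cv2.resize(capture("wrist")[60:280,180:400],(400,400)),cv2.resize(capture("scene")[220:330,300:410],(400,400))]))
```

```text
(no output)
```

View pics/turn.png

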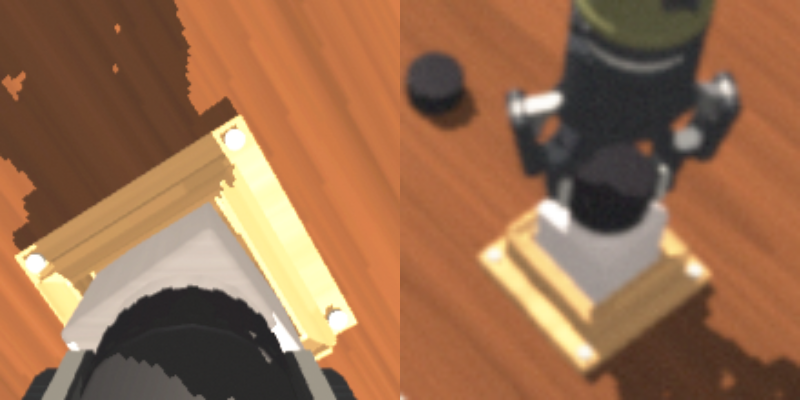

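The tin stayed aligned with the block while the gripper turned 48°. I continue past the let-go point, then lift gently.

Run:
```python
from h import *
def st(t):
    s=env.read_state(); print(t,round(s["clock"],2),s["tcp_pos"].round(4),s["ft_force"].round(1),s["moment"].round(2),round(s["grip_force"],1),round(s["opening"],3)); return s
x,y,z=.5922,.2523,.0944
for a in (54,60,66,72):
    env.move_l((x,y,z-.0005+.0017*a/65),frame=down(np.radians(8.3+a)),speed=.15); s=st(a)
env.wait(.3); st("settle")
b=env.move_l((x,y,z+.006),speed=.02,threshold=60); env.wait(.3); st(f"lift {b}")
cv2.imwrite("pics/l2.png",np.hstack([cv2.resize(capture("wrist")[60:280,180:400],(400,400)),cv2.resize(capture("scene")[220:330,300:410],(400,400))]))
```

```text
54 12.82 [0.5925 0.2523 0.0964] [-0.3 -1.1 11.3] [-0.13  0.38  0.18] 128.2 0.609
60 13.08 [0.5929 0.2522 0.0975] [-1.5 -2.4 16.7] [-0.27  0.49  0.18] 128.9 0.61
66 13.34 [0.5931 0.2526 0.0975] [-1.5 -1.2 13.8] [-0.23  0.29  0.08] 128.6 0.612
72 13.6 [0.593  0.253  0.0975] [-1.2 -1.6 13.6] [-0.09  0.29  0.04] 128.5 0.613
settle 13.9 [0.593  0.253  0.0975] [-0.3  0.5 12.7] [-0.05  0.25  0.03] 128.5 0.615
lift False 14.58 [0.5921 0.2522 0.1002] [0.6 1.2 0. ] [ 0.05  0.01 -0.04] 127.1 0.618
```

View pics/l2.png

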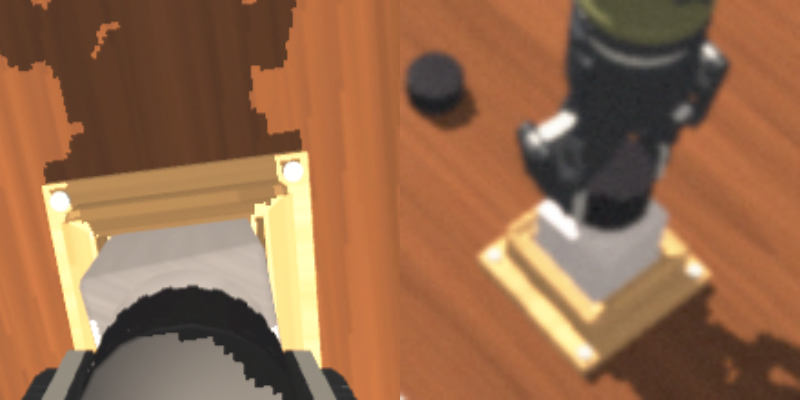

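The threads let go at about 62°: the upward push vanished, and there is no tin weight on the wrist. Now I lift straight up.

Run:
```python
from h import *
b=env.move_l((.5925,.2525,.148),speed=.05,threshold=30); env.wait(1)
s=env.read_state(); print(b,s["clock"],s["tcp_pos"],s["ft_force"],s["grip_force"],s["opening"],abs(s["qd"]).max())
cv2.imwrite("pics/fin.png",np.hstack([cv2.resize(capture("wrist")[60:280,180:400],(400,400)),cv2.resize(capture("scene")[200:330,290:420],(400,400))]))
```

```text
False 16.7833 [0.59249178 0.25249801 0.14800762] [ 0.08112819 -0.10581069 -0.25107226] 127.03178143361583 0.6134430679325327 0.0013109069007486327
```

View pics/fin.png

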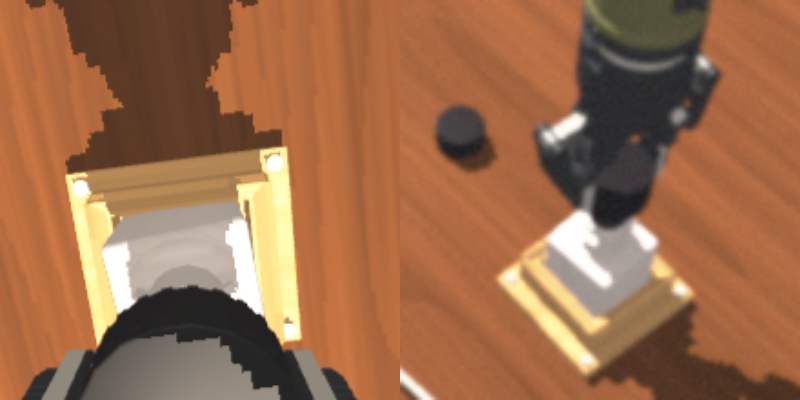

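The cap is off, held level about 23 mm above the mouth, and the tin is still down in the block. I'm handing in.

```bash
python3 -c "
from bench import env
print(env.close_job())"
```

```text
the job is handed in; nothing more can be done
None
```

The job is handed in (no verdict was returned): the closed tin went fully down into the block, the cap let go after about 62° anticlockwise, and I finished holding it level about 23 mm above the mouth by my measurements.

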